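# Fetch the saw-blade case from the covered parts carousel

## Robot

A 6-joint arm with a two-finger parallel gripper is mounted at the origin on the work surface. World frame = base frame: x ahead of the robot, y to its left, z up, the work surface at z = 0. Lengths are in m, angles in rad, forces in N, time in s.
With the tool pointing down it reaches from about 0.25 to 0.725 m from the base axis. Payload 4 kg.
Tool frame: the origin (TCP) lies midway between the tips of the shut fingers; the grasp point (between the pads) lies pinch_z behind it (pinch_z is the distance from the TCP to the grasp point, in m); z points along the fingers, y is the direction in which the jaws open and shut (so a half turn about z gives the same grasp; the last joint's range is limited). The gripper opens to 85 mm and grips with 20 to 120 N. Pads are 22 mm wide; open, the fingers measure 114 mm over their backs; the gripper's body (76 mm by 85 mm) begins 54 mm behind the grasp point. The pads swing forward as they close: fully open they stand 13 mm farther back than shut.
Start: joints at [1.341, 0.241, 0.005, 1.335, 0, 1.571], TCP at [0.114, 0.487, 0.231] pointing down, gripper open.
Joint ranges: [-2.72, 2.72], [-1.05, 1.87], [-1.09, 1.28], [-1.99, 2.15], [-1.42, 1.44], [-3.14, 3.14]. Speed limits (rad/s): [2.79, 2.79, 3.14, 3.14, 3.14, 3.14].

## Interface

Orientations are given as a unit quaternion [x, y, z, w].
In Python, from workcell import * gives the robot as it stands.
- The arm moves only by the tool move_arm, never from a script. Its argument "motion" is a list of rows, each a list of 3 entries, a list of its own where there are three numbers: the finger opening in mm, from 0 to 85.4, then the shift along the tool's x, y, z in units of 50 mm (1.0 is 50 mm), then the turn about the tool's z in units of 6 degrees (1.0 is 6 degrees). In form: [[claw, [dx, dy, dz], roll], ...]. A call has exactly 10 rows; each row is the pose to reach, as a shift and turn from the pose commanded when the call began, along the tool's axes at that moment; what a row does not reach only later rows make up. A row lasts 1/10 s, in which the tool goes at most 50 mm and 8.59 degrees, less where a joint would pass 70% of its speed; a pose out of reach is approached as far as the arm can. A call with a gripper value outside its range is refused whole. The fingers move at their own pace and stop on an object; the grip force is fixed at half the most. Time passes only in rows, so rows that repeat a pose let the fingers close, or fill a call up. It gives the time, the measured TCP pose, the force and the opening at its end, in the units of the state.
- get_obs(): the state, without advancing time (a new reading comes with each control period).
- camera(name): name is "side" or "top"; returns a dict with "color" (400x640x3 uint8, red, green, blue), "fx", "fy", "cx", "cy" (pixels), "rvec" (rotation vector, rad) and "tvec" (3), from world to camera coordinates, as OpenCV has them. Camera axes: x right, y down, z forward; pixel columns grow to the right and rows downward; lengths in m; the calibration is good to about 2 mm. A picture is of the moment at which its call begins. There is no depth.
- job_done(): hands the job in, once; it reports no verdict.
The state is a dict: "clock": time; "joint_pos": joint angles; "joint_vel": joint speeds; "tau": joint torques, N m; "eef_pos": TCP position; "tool_rot": TCP orientation; "ft_force": force on the tool from outside, world axes, zero at the start; "ft_torque": the same for the moment, N m; "grip_width": finger opening in m.
Only numpy, scipy, OpenCV 4.12 (cv2) and the standard library are available. Lean on these libraries where they do the work, as an engineer would, in place of code of your own. Each camera call takes 0.05 s, during which the arm holds its last target.

## Task

I need the blue saw-blade case from the parts carousel. A pine batten has been left lying across the front of the carousel, where it would catch on the dust hood: put that away flat in the wooden offcuts tray first. Then push the carousel round until the case's bay is at the middle of the open front, opposite the red mark, let it stop there, and only then lift the case out and lay it flat on the green cutting mat, leaving the other things standing in the carousel.

Things in the scene. Friction and masses are not known exactly. Their poses are not given: they have to be found in the camera images.
- stand: Fixed stand of the parts carousel. Origin on the work surface on the carousel's vertical axis. Its -x axis points to the middle of the open front, where a red mark sits on a small tongue of the round wooden base (radius 172 mm, 18 mm thick). A clear dust hood (see hood) stands over the rear of the tub; bays under it cannot be reached from above.
- hood (a point): Fixed clear hood, 384 mm wide (stand's y), closed at sides and back, open to the front; this point: middle of the rear edge of its mouth, at stand's x = 0, 125 mm above the work surface (the hood's top). Its flat top runs 200 mm back from here, and forward to x = -50 mm at both sides of the 180 mm wide mouth, as do the side walls. A thing sticking out past the rim catches on the side walls.
- tub (a joint): Angle the round plywood tub has turned on the stand (rad), 0 at the start, growing anticlockwise seen from above. It turns endlessly either way, with light friction (0.12 N m, about 1 N at the posts), and stays where it is left. Five equal bays of 72 degrees, divided at the posts; at the start an empty one faces the front within about 9 degrees, and each of the others holds one thing.
- hub (a point): Centre of the top of the tub's hub, on the axis, 67 mm above the work surface. The hub (radius 45 mm), the five radial dividers (6 mm thick) and the rim (outer radius 165 mm, wall 8 mm) are all this high; the floor of the bays is 30 mm lower, 37 mm above the work surface.
- post0 (a point): Centre of the top of an upright dark dowel post, 18 mm in diameter, on the tub's rim at the outer end of a divider, 160 mm from the axis; its top is 105 mm above the work surface, 38 mm above the rim. The finger posts for pushing the tub round. Turns with the tub.
- post1 (a point): As post0, next divider 72 degrees anticlockwise seen from above.
- post2 (a point): As post0, next divider after post1.
- post3 (a point): As post0, next divider after post2.
- post4 (a point): As post0, next divider after post3.
- case: Saw-blade case: a blue plastic box with a white cap at its +x end, 94 mm long (x) by 32 mm wide (y) by 30 mm high, lying loose on the floor of one bay, in any direction, about 100 mm from the carousel's axis. Origin: centre of its underside. About 110 g.
- batten: Pine offcut, a straight strip 180 mm long (x) by 26 mm wide (y) by 20 mm thick. Origin: centre of its underside. At the start it lies loose and level on the hub and the rim at the open front, across an empty bay, its outer end sticking out about 40 mm past the rim. About 60 g.
- tray: Fixed open wooden offcuts tray on the work surface, empty, 260 mm (x) by 150 mm (y) outside, 40 mm high, walls and floor 6 mm thick. Origin: centre of its underside. It stands left or right of the carousel.
- mat: Fixed green cutting mat with a grey grid, 240 mm (x) by 160 mm (y), 4 mm thick. Origin: centre of its underside. It lies on the other side of the carousel from the tray.
- sanding_block: Bystander in a bay: cork sanding block with a reddish underside, 90 x 42 x 28 mm. Origin: centre of its underside.
- jar: Bystander in a bay: standing amber jar with a black cap, 48 mm in diameter, 62 mm high. Origin: centre of its underside.
- wheels: Bystander in a bay: three pale wooden toy wheels stacked on a dowel, 60 mm in diameter, 62 mm high. Origin: centre of its underside.
Mind the look-alikes: they are no part of the job. There is more than one size of the batten; the job needs the largest.

How it is judged:
On the way, in this order (a step that is already met when the one before it is completed fails the run):
1. the batten lies flat on the floor of the offcuts tray, released (x of batten in the frame of tray between -0.13 and 0.13 m and y of batten in the frame of tray between -0.075 and 0.075 m and z of batten in the frame of tray below 0.012 m and angle between batten's own z axis and vertical below 0.1 rad and contact force between the fingers and batten below 0.3 N), for 0.2 s.
2. the tub is at rest with the case, still lying in its bay, at the middle of the open front (within 40 mm sideways of the line from the axis to the red mark) (x of case in the frame of stand below -0.06 m and y of case in the frame of stand between -0.04 and 0.04 m and height (world z) of case between 0.03 and 0.045 m and velocity of joint tub between -0.1 and 0.1 rad/s), for 0.2 s.
At the end, for the whole second after the job is handed in: The case rests flat on the mat, right way up (within 0.12 rad), its centre within 110 mm (mat x) and 70 mm (mat y) of the mat's centre; the batten lies flat on the tray's floor; the sanding block, jar and wheels are upright on the floor of their bays in the tub (x of case in the frame of mat between -0.11 and 0.11 m and y of case in the frame of mat between -0.07 and 0.07 m and z of case in the frame of mat below 0.009 m and angle between case's own z axis and vertical below 0.12 rad and linear speed of case below 0.02 m/s and x of batten in the frame of tray between -0.13 and 0.13 m and y of batten in the frame of tray between -0.075 and 0.075 m and z of batten in the frame of tray below 0.012 m and angle between batten's own z axis and vertical below 0.1 rad and horizontal distance between each of sanding_block, jar, wheels and stand below 0.15 m and height (world z) of each of sanding_block, jar, wheels below 0.045 m and angle between each of sanding_block, jar, wheels's own z axis and vertical below 0.2 rad); the robot touches nothing.
It fails at once if the jar, the wheels or the sanding block tips over or leaves the tub (angle between any of jar, wheels, sanding_block's own z axis and vertical above 0.6 rad or horizontal distance between any of jar, wheels, sanding_block and stand above 0.17 m).
It also fails if it takes over 72 s, if anything falls off the work surface, if the arm or the gripper's body presses on something with over 40 N, if the wrist force passes 120 N, or if a joint passes its speed limit or range.

## Working session

There is one attempt and no reset: what is moved stays moved. The work goes in short steps, Python scripts to look and compute and a tool call to move; the robot and the scene stay as the last step left them, time stands still between calls to the robot, and variables do not carry over. Pictures are saved under pics/ and viewed, and the job is handed in when it is done.

Besides the shell and the picture viewer there is one more tool, called after "Call:" in YAML: its name, and indented under it one key for each argument. move_arm: Moves the arm, as the interface text tells. Its arguments: {"type":"object","properties":{"motion":{"type":"array","items":{"type":"array"}}},"required":["motion"]}

```bash
ls; mkdir -p pics; cat > h.py <<'E'
import numpy as np,cv2
from workcell import *
def snap(n,f):
    c=camera(n); cv2.imwrite(f,c["color"][:,:,::-1]); np.save(f[:-4]+'.npy',c,allow_pickle=True); return c
def ray(c,u,v,z):
    R=cv2.Rodrigues(np.array(c["rvec"],float))[0]; t=np.array(c["tvec"],float).reshape(3)
    o=-R.T@t; d=R.T@np.array([(u-c["cx"])/c["fx"],(v-c["cy"])/c["fy"],1.])
    return o+d*(z-o[2])/d[2]
def proj(c,p):
    K=np.array([[c["fx"],0,c["cx"]],[0,c["fy"],c["cy"]],[0,0,1.]])
    return cv2.projectPoints(np.array(p,float).reshape(-1,1,3),np.array(c["rvec"],float),np.array(c["tvec"],float),K,None)[0].reshape(-1,2)
def load(f): return np.load(f,allow_pickle=True).item()
E
python3 - <<'E'
from h import *
for n in("top","side"):
    c=snap(n,f"pics/{n}0.png"); print({k:v for k,v in c.items() if k!="color"})
    R=cv2.Rodrigues(np.array(c["rvec"],float))[0];print(-R.T@np.array(c["tvec"]).ravel())
print(get_obs())
E
```

```text
pics
{'fx': 379.5566547742509, 'fy': 379.5566547742509, 'cx': 324.94342951639305, 'cy': 193.07263204966213, 'rvec': array([ 2.15030729, -2.20276603,  0.10907698]), 'tvec': array([0.00993428, 0.54337385, 1.19931824])}
[0.42926177 0.00638878 1.24475363]
{'fx': 513.3717694560539, 'fy': 513.3717694560539, 'cx': 318.9010526541277, 'cy': 200.07776420018834, 'rvec': array([ 2.28954289, -1.00542279,  0.35734887]), 'tvec': array([-0.36331561,  0.38741976,  1.09219962])}
[-0.03763915 -0.52291336  1.09550774]
{'clock': 0.1, 'joint_pos': array([1.34102056e+00, 2.41315411e-01, 3.87347025e-03, 1.33521390e+00,
       7.96445656e-06, 1.57080012e+00]), 'joint_vel': array([ 1.94016149e-03, -2.38704592e-03,  2.49882850e-03,  9.99933566e-04,
        2.71378230e-05,  3.89845199e-04]), 'tau': array([-6.16623493e-05, -3.73135900e+01,  2.53011292e+01,  1.08562820e-02,
       -5.84753434e-05, -2.24090293e-06]), 'eef_pos': array([0.11374878, 0.48631009, 0.23051863]), 'tool_rot': array([ 1.14637154e-01,  9.93406995e-01, -9.23170210e-04, -1.10537068e-04]), 'ft_force': array([ 0.36936434, -0.37282326,  0.61893345]), 'ft_torque': array([-0.02358568,  0.04949697, -0.03649089]), 'grip_width': 0.08551427333098263}
```

View pics/top0.png

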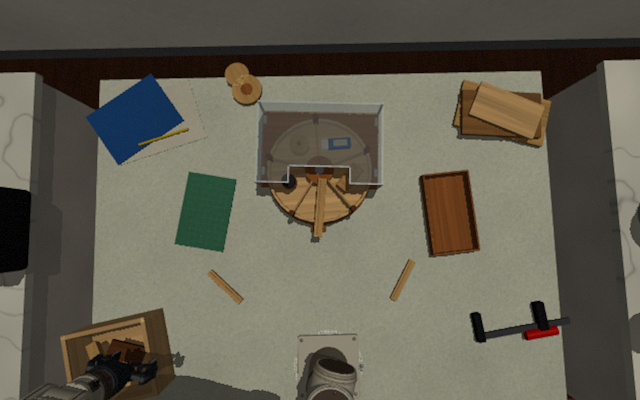

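View pics/side0.png

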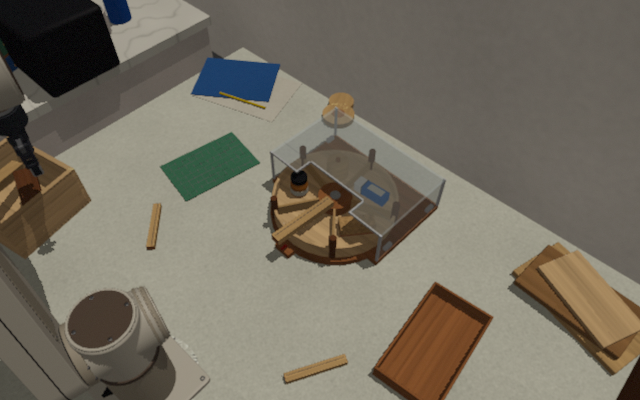

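```bash
python3 - <<'E'
import cv2
a=cv2.imread('pics/top0.png')[95:250,245:395]; cv2.imwrite('pics/t0c.png',cv2.resize(a,None,fx=3.8,fy=3.8,interpolation=2))
a=cv2.imread('pics/side0.png')[95:275,255:455]; cv2.imwrite('pics/s0c.png',cv2.resize(a,None,fx=3.3,fy=3.3,interpolation=2))
E
```

```text
(no output)
```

View pics/t0c.png

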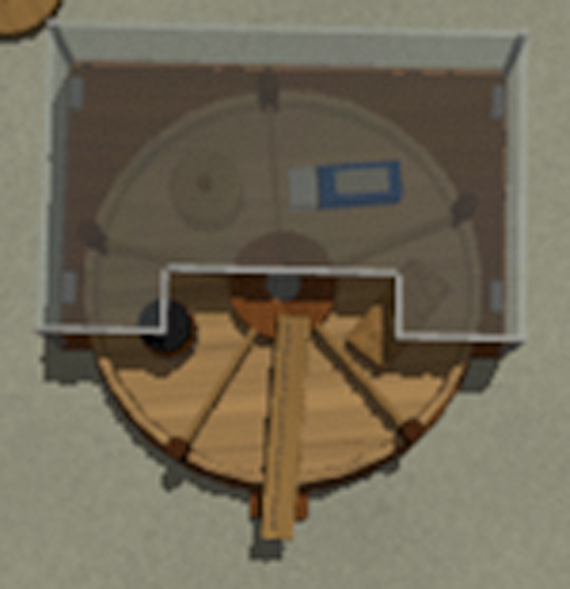

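View pics/s0c.png

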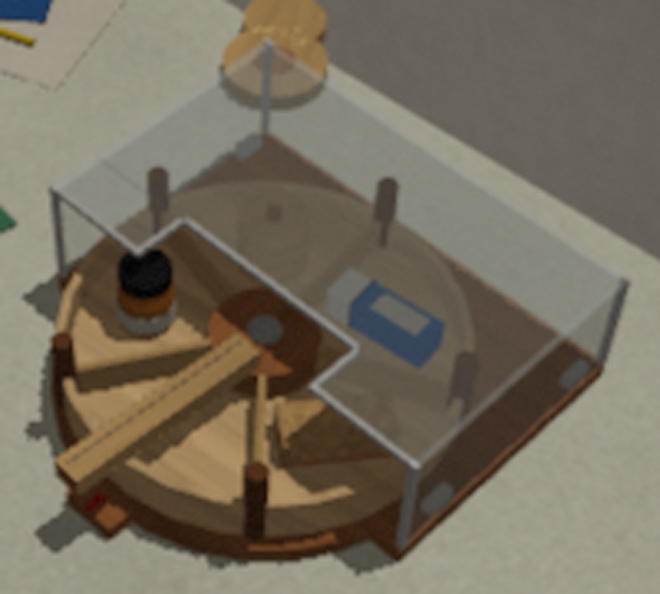

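```bash
python3 - <<'E'
from h import *
c=load('pics/top0.npy')
P=lambda u,v,z: ray(c,245+u/3.8-.37,95+v/3.8-.37,z)[:2]
posts=np.array([P(*p,.105) for p in[(180,447),(412,430),(465,208),(268,90),(92,235)]])
A=np.c_[2*posts,np.ones(5)]; s=np.linalg.lstsq(A,(posts**2).sum(1),rcond=None)[0]
ctr=s[:2]; r=np.sqrt(s[2]+ctr@ctr); print('ctr',ctr,'r',r)
d=posts-ctr; print('posts',posts.round(4).tolist(),np.hypot(*d.T),np.degrees(np.arctan2(d[:,1],d[:,0])))
print('hub',P(284,287,.067))
m=P(280,503,.018);print('mark?',m, np.degrees(np.arctan2(*(m-ctr)[::-1])))
hl,hr=P(45,330,.125),P(523,342,.125);print('hood front',hl,hr,np.linalg.norm(hl-hr),np.degrees(np.arctan2(*(hl-hr)[::-1])))
b=[P(292,316,.087),P(280,540,.087)];print('batten',b,np.linalg.norm(b[0]-b[1]),(b[0]+b[1])/2,np.degrees(np.arctan2(*(b[0]-b[1])[::-1])))
k=np.array([P(*p,.067) for p in[(290,167),(400,160),(402,202),(292,210)]]);print('case',k.mean(0),np.linalg.norm(k[0]-k[1]),np.linalg.norm(k[1]-k[2]),np.degrees(np.arctan2(*(k[0]-k[1])[::-1])), k.mean(0)-ctr)
kc=k.mean(0)-ctr;print(np.hypot(*kc),np.degrees(np.arctan2(kc[1],kc[0])))
hsv=cv2.cvtColor(c["color"],cv2.COLOR_RGB2HSV)
for nm,lo,hi,z,roi in(('mat',(60,80,30),(95,255,255),.004,(160,165,250,260)),('tray',(0,80,30),(16,255,255),.04,(410,160,490,265))):
    mk=cv2.inRange(hsv,lo,hi); w=np.zeros_like(mk); x0,y0,x1,y1=roi; w[y0:y1,x0:x1]=mk[y0:y1,x0:x1]
    ct=max(cv2.findContours(w,0,2)[0],key=cv2.contourArea); R=cv2.minAreaRect(ct); q=np.array([ray(c,*p,z)[:2] for p in cv2.boxPoints(R)])
    print(nm,q.mean(0),np.linalg.norm(q[0]-q[1]),np.linalg.norm(q[1]-q[2]),q.round(3).tolist())
R=cv2.Rodrigues(cv2.Rodrigues(np.eye(3))[0])
from scipy.spatial.transform import Rotation as T
print(T.from_quat(get_obs()["tool_rot"]).as_matrix().round(3))
import workcell; print([n for n in dir(workcell) if n[0]!='_'])
try: print(pinch_z)
except Exception as e: print(e)
E
```

```text
ctr [0.61156193 0.01291211] r 0.1567553580097516
posts [[0.4805, 0.0977], [0.4896, -0.0859], [0.6668, -0.1341], [0.7673, 0.0219], [0.6518, 0.1653]] [0.15605212 0.15701654 0.15703402 0.15604432 0.15762373] [ 147.09336152 -140.98334191  -69.39276453    3.30310905   75.19881949]
hub [0.61209347 0.01287873]
mark? [0.43500327 0.02078446] 177.44700186213745
hood front [0.573553   0.19998997] [ 0.5552606  -0.17329272] 0.3737306226182822 87.19451445803814
batten [array([0.58513707, 0.00684159]), array([0.40529517, 0.02064278])] 0.18037067805886936 [0.49521612 0.01374218] -4.388316387971632
case [ 0.69666721 -0.04058881] 0.09171668865502629 0.035524859256504705 92.38775759347728 [ 0.08510528 -0.05350092]
0.10052490697424313 -32.15527575381866
mat [0.49640207 0.38762368] 0.24056236458132252 0.1595360079734834 [[0.395, 0.486], [0.631, 0.443], [0.598, 0.288], [0.362, 0.333]]
tray [ 0.47211459 -0.39664153] 0.1612842024885951 0.26316186776554484 [[0.593, -0.305], [0.613, -0.465], [0.35, -0.487], [0.332, -0.33]]
[[-0.974  0.228 -0.   ]
 [ 0.228  0.974 -0.002]
 [ 0.    -0.002 -1.   ]]
['Unreachable', 'camera', 'get_obs', 'job_done', 'pinch_z']
0.0187
```

Candidates for the batten in the top view are the strip on the carousel at (320,208), the short sticks at (225,286) and (402,280), and the plank pile at (505,108). The strip on the carousel measures 180 mm, so that is the one. For the tray, I take the 263×161 mm one at (450,213), not the box at (118,350). The case is the blue box with a white cap under the hood at (338,143), not the blue sheet at (135,120).

```bash
cat >> h.py <<'E'
from scipy.spatial.transform import Rotation as T
def yaw(): 
    m=T.from_quat(get_obs()["tool_rot"]).as_matrix(); return np.degrees(np.arctan2(m[1,1],m[0,1]))
def go(*pts):
    "pts: (x,y,z[,yaw of jaw axis deg]) -> tool units"
    o=get_obs(); m=T.from_quat(o["tool_rot"]).as_matrix(); y0=yaw()
    print('now',o["eef_pos"].round(4),'yaw',round(y0,2),'t',o["clock"],'w',round(o["grip_width"],4),'f',o["ft_force"].round(1))
    for p in pts:
        d=m.T@(np.array(p[:3])-o["eef_pos"])/.05
        r=-(((p[3]-y0+90)%180)-90)/6 if len(p)>3 else 0
        print(p,'->',d.round(2).tolist(),'roll',round(r,2))
E
python3 -c "
from h import *
a=load('pics/top0.npy')['color'][170:240,290:350]
cv2.imwrite('pics/bcrop.png',cv2.resize(a[:,:,::-1],None,fx=8,fy=8,interpolation=2))
go((.495,.0137,.20,85.6),(.495,.0137,.066,85.6))"
```

```text
now [0.1137 0.4863 0.2305] yaw 76.83 t 0.1 w 0.0855 f [ 0.4 -0.4  0.6]
(0.495, 0.0137, 0.2, 85.6) -> [-9.58, -7.47, 0.62] roll -1.46
(0.495, 0.0137, 0.066, 85.6) -> [-9.58, -7.46, 3.3] roll -1.46
```

View pics/bcrop.png

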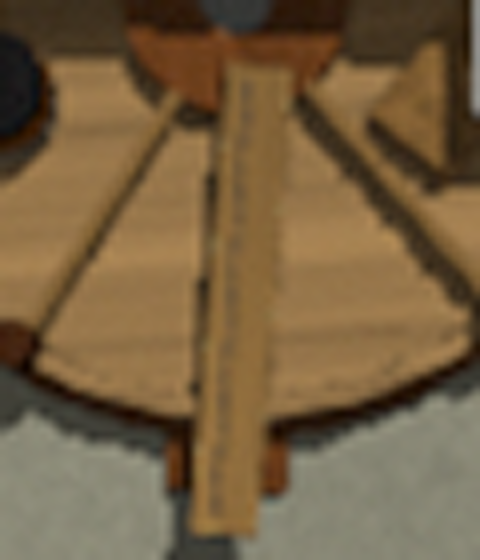

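The crop shows the long strip running from the hub over the red-mark tongue, inner end near (318,179) and outer end near (318,236) in the full image. The choice holds.

Call:
move_arm:
  motion:
    - [50,[-0.78,-0.61,0.05],-0.15]
    - [50,[-1.57,-1.22,0.1],-0.3]
    - [50,[-2.35,-1.83,0.15],-0.5]
    - [50,[-3.14,-2.45,0.2],-0.7]
    - [50,[-3.92,-3.06,0.25],-0.9]
    - [50,[-4.7,-3.67,0.3],-1.1]
    - [50,[-5.49,-4.28,0.35],-1.3]
    - [50,[-6.27,-4.89,0.4],-1.46]
    - [50,[-7.06,-5.5,0.5],-1.46]
    - [50,[-7.8,-6.1,0.62],-1.46]

```text
clock: 1.1
eef_pos: [0.4252, 0.0991, 0.2002]
tool_rot: [0.039, 0.999, 0.0, 0.0]
ft_force: [1.8, 1.0, -0.4]
grip_width: 0.0503
```

```bash
python3 -c "
from h import *
go((.495,.0137,.20,85.6),(.495,.0137,.066,85.6))"
```

```text
now [0.4252 0.0991 0.2002] yaw 85.57 t 1.1 w 0.0503 f [ 1.8  1.  -0.4]
(0.495, 0.0137, 0.2, 85.6) -> [-1.52, -1.6, 0.0] roll -0.01
(0.495, 0.0137, 0.066, 85.6) -> [-1.52, -1.6, 2.68] roll -0.01
```

Call:
move_arm:
  motion:
    - [45,[-0.5,-0.5,0],0]
    - [45,[-1.0,-1.1,0],0]
    - [45,[-1.54,-1.6,0],0]
    - [45,[-1.54,-1.6,0.5],0]
    - [45,[-1.54,-1.6,1.0],0]
    - [45,[-1.54,-1.6,1.0],0]
    - [45,[-1.54,-1.6,1.0],0]
    - [45,[-1.54,-1.6,1.0],0]
    - [45,[-1.54,-1.6,1.0],0]
    - [45,[-1.54,-1.6,1.0],0]

```text
clock: 2.1
eef_pos: [0.4955, 0.0156, 0.1515]
tool_rot: [0.038, 0.999, 0.0, 0.001]
ft_force: [-0.2, -0.1, 0.7]
grip_width: 0.0449
```

```bash
python3 -c "
from h import *
go((.495,.0137,.066,85.6))
for n in('top','side'):
    c=snap(n,f'pics/{n}1.png'); 
a=load('pics/side1.npy')['color'][65:275,215:455]
cv2.imwrite('pics/s1c.png',cv2.resize(a[:,:,::-1],None,fx=2.8,fy=2.8,interpolation=2))
"
```

```text
now [0.4955 0.0156 0.1515] yaw 85.63 t 2.1 w 0.0449 f [-0.2 -0.1  0.7]
(0.495, 0.0137, 0.066, 85.6) -> [0.01, -0.04, 1.71] roll 0.0
```

View pics/s1c.png

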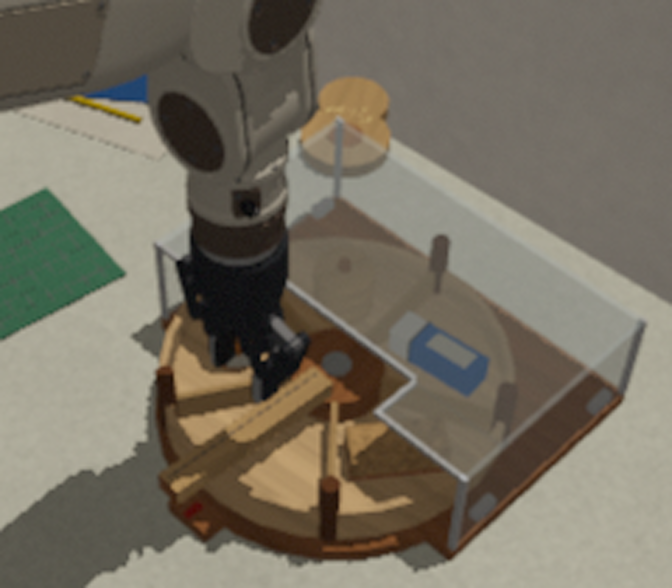

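The gripper straddles the batten. I'll go down and close.

Call:
move_arm:
  motion:
    - [45,[0,-0.04,0.4],0]
    - [45,[0,-0.04,0.8],0]
    - [45,[0,-0.04,1.2],0]
    - [45,[0,-0.04,1.5],0]
    - [45,[0,-0.04,1.72],0]
    - [45,[0,-0.04,1.72],0]
    - [20,[0,-0.04,1.72],0]
    - [20,[0,-0.04,1.72],0]
    - [20,[0,-0.04,1.72],0]
    - [20,[0,-0.04,1.72],0]

```text
clock: 3.2
eef_pos: [0.4955, 0.0134, 0.0652]
tool_rot: [0.038, 0.999, 0.0, 0.001]
ft_force: [-0.2, 0.3, 3.4]
grip_width: 0.025
```

```bash
python3 -c "
from h import *
go((.495,.0137,.066,85.6))
"
```

```text
now [0.4955 0.0134 0.0652] yaw 85.59 t 3.2 w 0.025 f [-0.2  0.3  3.4]
(0.495, 0.0137, 0.066, 85.6) -> [0.01, 0.01, -0.02] roll -0.0
```

Width is 25 mm and steady, so it is held. Lift.

Call:
move_arm:
  motion:
    - [20,[0,0,-0.2],0]
    - [20,[0,0,-0.5],0]
    - [20,[0,0,-0.9],0]
    - [20,[0,0,-1.3],0]
    - [20,[0,0,-1.7],0]
    - [20,[0,0,-2.1],0]
    - [20,[0,0,-2.5],0]
    - [20,[0,0,-2.5],0]
    - [20,[0,0,-2.5],0]
    - [20,[0,0,-2.5],0]

```text
clock: 4.2
eef_pos: [0.4938, 0.0133, 0.1883]
tool_rot: [0.038, 0.999, -0.0, -0.001]
ft_force: [-0.0, -0.1, -0.7]
grip_width: 0.0246
```

```bash
python3 -c "
from h import *
go((.472,-.402,.18,95),(.472,-.402,.012,95))
for n in('top','side'):
    c=snap(n,f'pics/{n}2.png'); 
"
```

```text
now [0.4938 0.0133 0.1883] yaw 85.59 t 4.2 w 0.0246 f [-0.  -0.1 -0.7]
(0.472, -0.402, 0.18, 95) -> [-0.2, -8.32, 0.17] roll -1.57
(0.472, -0.402, 0.012, 95) -> [-0.21, -8.32, 3.53] roll -1.57
```

View pics/side2.png

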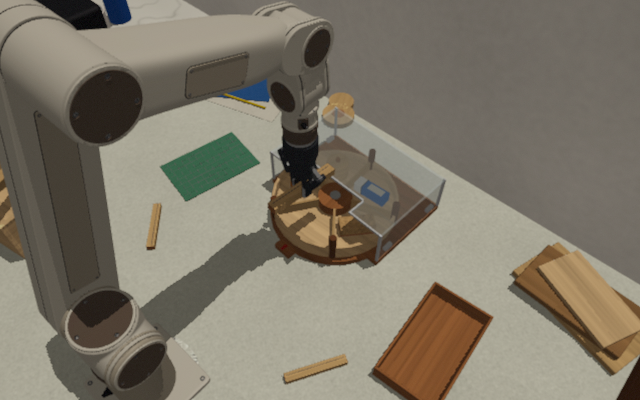

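The batten is held level well above the hood. Carry it over to the tray.

Call:
move_arm:
  motion:
    - [20,[0,-0.5,0],0]
    - [20,[0,-1.2,0],-0.2]
    - [20,[0,-2.0,0],-0.4]
    - [20,[0,-2.8,0],-0.6]
    - [20,[-0.1,-3.6,0],-0.8]
    - [20,[-0.1,-4.4,0],-1.0]
    - [20,[-0.1,-5.2,0.05],-1.2]
    - [20,[-0.2,-6.0,0.1],-1.4]
    - [20,[-0.2,-6.8,0.17],-1.57]
    - [20,[-0.2,-7.5,0.17],-1.57]

```text
clock: 5.3
eef_pos: [0.4748, -0.3628, 0.179]
tool_rot: [-0.043, 0.999, 0.001, -0.001]
ft_force: [1.0, 0.5, -0.8]
grip_width: 0.0246
```

Call:
move_arm:
  motion:
    - [20,[0.0,-0.5,0],0]
    - [20,[0.1,-0.85,0],0]
    - [20,[0.1,-0.85,0.4],0]
    - [20,[0.1,-0.85,0.8],0]
    - [20,[0.1,-0.85,1.2],0]
    - [20,[0.1,-0.85,1.6],0]
    - [20,[0.1,-0.85,1.6],0]
    - [20,[0.1,-0.85,1.6],0]
    - [20,[0.1,-0.85,1.6],0]
    - [20,[0.1,-0.85,1.6],0]

```text
clock: 6.3
eef_pos: [0.4753, -0.4046, 0.1023]
tool_rot: [-0.044, 0.999, -0.001, 0.001]
ft_force: [0.1, -0.8, -0.4]
grip_width: 0.0247
```

```bash
python3 -c "
from h import *
go((.472,-.402,.012,95))
for n in('top','side'):
    c=snap(n,f'pics/{n}3.png'); 
a=load('pics/top3.npy')['color'][130:290,380:520]; b=load('pics/side3.npy')['color'][200:400,320:520]
cv2.imwrite('pics/t3c.png',np.hstack([cv2.resize(a,(525,600)),np.zeros((600,5,3),np.uint8)])[:,:,::-1]); cv2.imwrite('pics/s3c.png',cv2.resize(b,(600,600))[:,:,::-1])
"
```

```text
now [ 0.4753 -0.4046  0.1023] yaw 95.03 t 6.3 w 0.0247 f [ 0.1 -0.8 -0.4]
(0.472, -0.402, 0.012, 95) -> [0.06, 0.06, 1.81] roll 0.0
```

View pics/t3c.png

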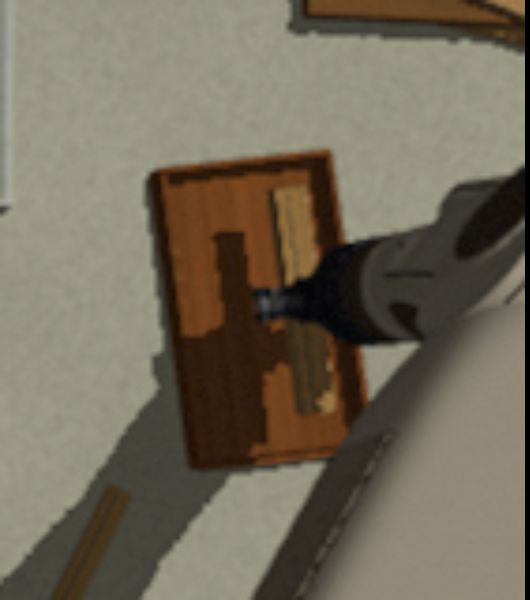

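View pics/s3c.png

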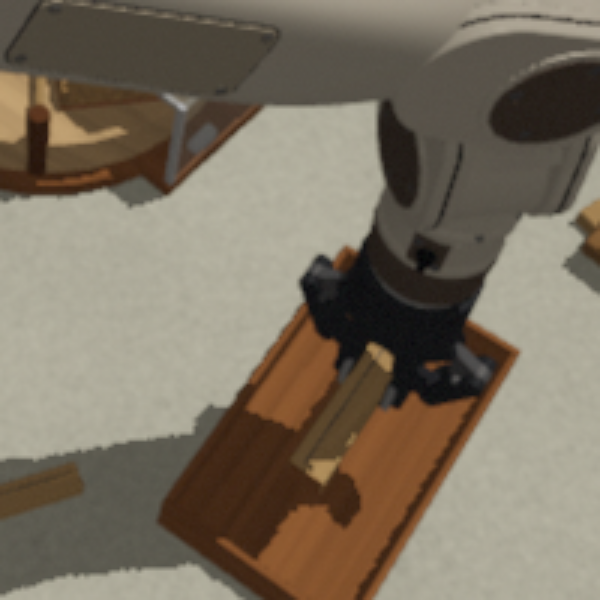

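Batten is parallel to the tray and centred over it. Lower and release.

Call:
move_arm:
  motion:
    - [20,[0.06,0.06,0.4],0]
    - [20,[0.06,0.06,0.8],0]
    - [20,[0.06,0.06,1.2],0]
    - [20,[0.06,0.06,1.5],0]
    - [20,[0.06,0.06,1.7],0]
    - [20,[0.06,0.06,1.8],0]
    - [20,[0.06,0.06,1.8],0]
    - [45,[0.06,0.06,1.8],0]
    - [45,[0.06,0.06,1.8],0]
    - [45,[0.06,0.06,1.8],0]

```text
clock: 7.4
eef_pos: [0.4718, -0.4018, 0.0118]
tool_rot: [-0.044, 0.999, -0.001, 0.001]
ft_force: [0.1, -0.1, -0.2]
grip_width: 0.045
```

Call:
move_arm:
  motion:
    - [45,[0,0,0],0]
    - [45,[0,0,-0.3],0]
    - [45,[0,0,-0.8],0]
    - [45,[0,0,-1.4],0]
    - [45,[0,0,-2.0],0]
    - [45,[0,0,-2.6],0]
    - [45,[0,0.5,-3.2],0]
    - [45,[0,1.1,-3.4],0]
    - [45,[0,1.8,-3.4],0]
    - [45,[0,2.4,-3.4],0]

```text
clock: 8.4
eef_pos: [0.4608, -0.2807, 0.1819]
tool_rot: [-0.044, 0.999, -0.0, 0.001]
ft_force: [0.6, 0.2, -0.7]
grip_width: 0.0451
```

```bash
python3 -c "
from h import *
go()
for n in('top','side'):
    c=snap(n,f'pics/{n}4.png'); 
"
```

```text
now [ 0.4608 -0.2807  0.1819] yaw 95.0 t 8.4 w 0.0451 f [ 0.6  0.2 -0.7]
```

View pics/side4.png

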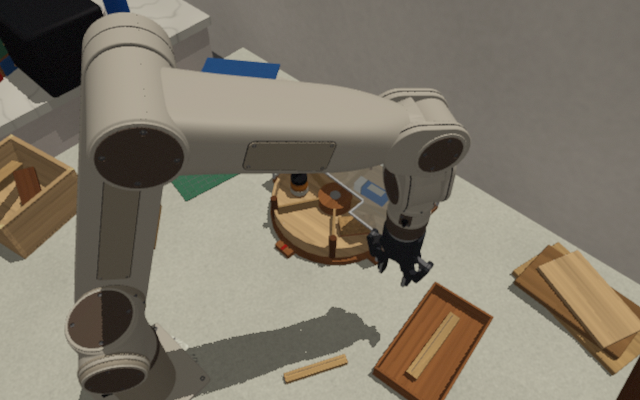

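View pics/top4.png

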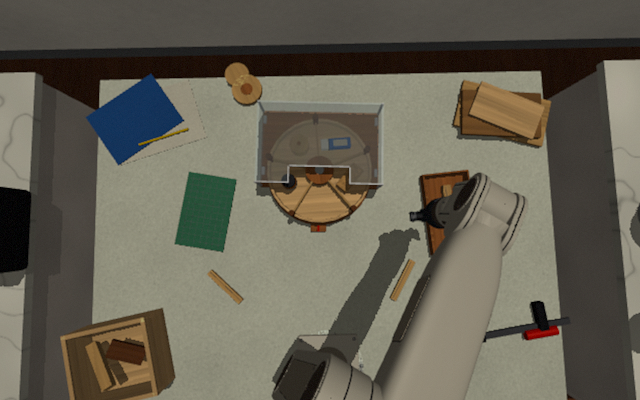

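The batten lies flat on the tray floor (side view, about (435,345)) and the tub has not moved. Next I straddle the front-right post with open jaws and turn the tub about 150° clockwise in two strokes. First, move above that post.

```bash
python3 -c "
from h import *
c=load('pics/top4.npy')
print(proj(c,[(.4892,-.0864,.105),(.4797,.098,.105)]))
go((.4892,-.0864,.17,129),(.4892,-.0864,.08,129)); print(get_obs()['joint_pos'])
cv2.imwrite('pics/t4c.png',cv2.resize(c['color'][95:250,245:395],None,fx=3.8,fy=3.8,interpolation=2)[:,:,::-1])
"
```

```text
[[353.208704   207.9057744 ]
 [291.89992019 212.54649548]]
now [ 0.4603 -0.2785  0.1815] yaw 95.23 t 8.5 w 0.0452 f [-0.7 -0.2  0.4]
(0.4892, -0.0864, 0.17, 129) -> [-0.93, 3.77, 0.23] roll -5.63
(0.4892, -0.0864, 0.08, 129) -> [-0.93, 3.77, 2.03] roll -5.63
[-5.44742706e-01  3.41839754e-01  1.23817925e-02  1.24213218e+00
  8.93000786e-04 -6.35936976e-01]
```

View pics/t4c.png

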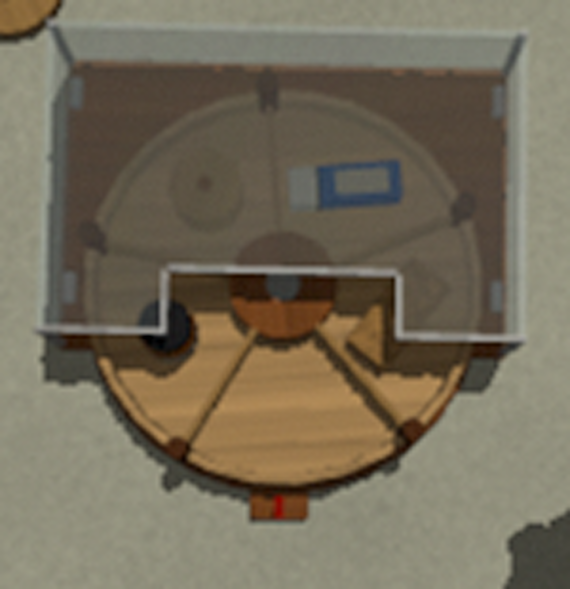

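The tub is unmoved. The post is at crop (412,430), which matches the prediction, and the red mark is at (279,508).

Call:
move_arm:
  motion:
    - [40,[-0.1,0.5,0],-0.6]
    - [40,[-0.2,1.1,0.05],-1.4]
    - [40,[-0.4,1.8,0.1],-2.4]
    - [40,[-0.6,2.5,0.15],-3.4]
    - [40,[-0.8,3.2,0.2],-4.4]
    - [40,[-0.93,3.77,0.23],-5.3]
    - [40,[-0.93,3.77,0.23],-5.63]
    - [40,[-0.93,3.77,0.6],-5.63]
    - [40,[-0.93,3.77,0.8],-5.63]
    - [40,[-0.93,3.77,0.8],-5.63]

```text
clock: 9.5
eef_pos: [0.4895, -0.0902, 0.1392]
tool_rot: [-0.332, 0.943, 0.001, -0.002]
ft_force: [0.1, 0.3, 0.5]
grip_width: 0.0401
```

```bash
python3 -c "
from h import *
go((.4892,-.0864,.08,129))
for n in('top','side'):
    c=snap(n,f'pics/{n}5.png')
    p=proj(c,[(.4892,-.0864,.105)])[0].astype(int); print(p)
    cv2.imwrite(f'pics/{n}5c.png',cv2.resize(c['color'][p[1]-60:p[1]+60,p[0]-60:p[0]+60],(480,480),interpolation=2)[:,:,::-1])
"; python3 -c "
import cv2,numpy as np;cv2.imwrite('pics/b5.png',cv2.resize(np.hstack([cv2.imread('pics/top5c.png'),cv2.imread('pics/side5c.png')]),(800,400)))"
```

```text
now [ 0.4895 -0.0902  0.1392] yaw 128.76 t 9.5 w 0.0401 f [0.1 0.3 0.5]
(0.4892, -0.0864, 0.08, 129) -> [-0.05, 0.06, 1.18] roll -0.04
[353 207]
[332 237]
```

View pics/b5.png

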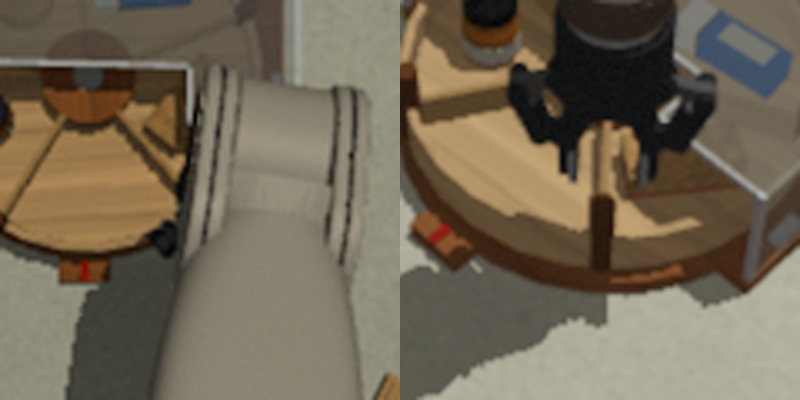

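The jaws straddle the post, whose top is at crop (600,200). Lower.

Call:
move_arm:
  motion:
    - [36,[-0.05,0.06,0.2],0]
    - [36,[-0.05,0.06,0.4],0]
    - [36,[-0.05,0.06,0.6],0]
    - [36,[-0.05,0.06,0.8],0]
    - [36,[-0.05,0.06,1.0],0]
    - [36,[-0.05,0.06,1.18],0]
    - [36,[-0.05,0.06,1.18],0]
    - [28,[-0.05,0.06,1.18],0]
    - [28,[-0.05,0.06,1.18],0]
    - [28,[-0.05,0.06,1.18],0]

```text
clock: 10.6
eef_pos: [0.4912, -0.0861, 0.0824]
tool_rot: [-0.332, 0.943, -0.0, 0.001]
ft_force: [-0.2, -0.0, -0.3]
grip_width: 0.0279
```

```bash
cat >> h.py <<'E'
C=np.array([.612,.013])
def arc(a0,a1,n,r=.158,z=.08):
    w=[(C[0]+r*np.cos(np.radians(a)),C[1]+r*np.sin(np.radians(a)),z,a-90) for a in np.linspace(a0,a1,n+1)[1:]]
    go(*w)
E
python3 -c "
from h import *
arc(219,180,10)
c=snap('side','pics/side6.png')
cv2.imwrite('pics/s6c.png',cv2.resize(c['color'][130:290,230:450],None,fx=3.4,fy=3.4,interpolation=2)[:,:,::-1])
"
```

```text
now [ 0.4912 -0.0861  0.0824] yaw 128.79 t 10.6 w 0.0279 f [-0.2 -0.  -0.3]
(np.float64(0.4827323446468463), np.float64(-0.07785082982283802), 0.08, np.float64(125.1)) -> [0.03, 0.24, 0.05] roll 0.62
(np.float64(0.4768524468946399), np.float64(-0.06884826748095453), 0.08, np.float64(121.19999999999999)) -> [0.01, 0.45, 0.05] roll 1.27
(np.float64(0.47159847724051807), np.float64(-0.05946662960852177), 0.08, np.float64(117.30000000000001)) -> [-0.03, 0.66, 0.05] roll 1.92
(np.float64(0.46699476914193094), np.float64(-0.04974936672029537), 0.08, np.float64(113.4)) -> [-0.08, 0.87, 0.05] roll 2.57
(np.float64(0.46306264440743583), np.float64(-0.03974148375893581), 0.08, np.float64(109.5)) -> [-0.14, 1.08, 0.05] roll 3.22
(np.float64(0.45982031444597), np.float64(-0.02948933165721196), 0.08, np.float64(105.6)) -> [-0.22, 1.28, 0.05] roll 3.87
(np.float64(0.457282795921761), np.float64(-0.019040392666328912), 0.08, np.float64(101.69999999999999)) -> [-0.31, 1.47, 0.05] roll 4.52
(np.float64(0.4554618412055119), np.float64(-0.00844306044462014), 0.08, np.float64(97.80000000000001)) -> [-0.42, 1.66, 0.05] roll 5.17
(np.float64(0.45436588394397437), np.float64(0.0022535840748907753), 0.08, np.float64(93.9)) -> [-0.53, 1.84, 0.05] roll 5.82
(np.float64(0.45399999999999996), np.float64(0.013000000000000018), 0.08, np.float64(90.0)) -> [-0.66, 2.01, 0.05] roll 6.47
```

View pics/s6c.png

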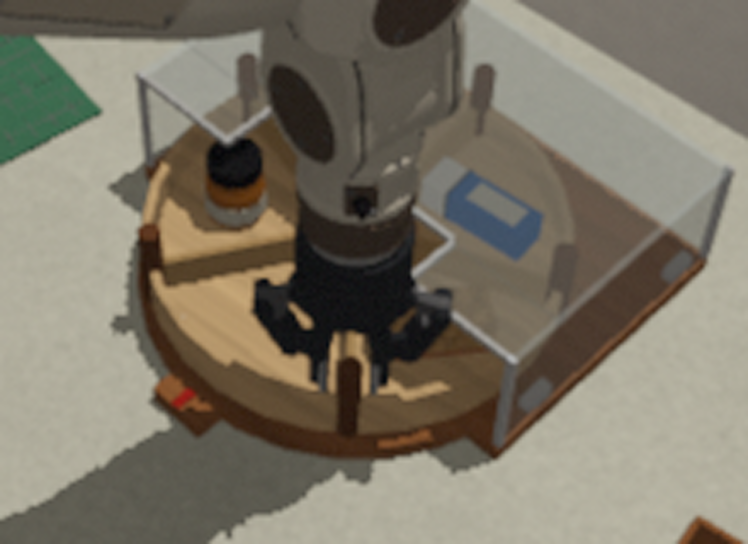

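Call:
move_arm:
  motion:
    - [28,[0.02,0.12,0.02],0.3]
    - [28,[0.01,0.35,0.04],0.95]
    - [28,[-0.03,0.6,0.05],1.75]
    - [28,[-0.08,0.87,0.05],2.57]
    - [28,[-0.14,1.08,0.05],3.22]
    - [28,[-0.22,1.28,0.05],3.87]
    - [28,[-0.31,1.47,0.05],4.52]
    - [28,[-0.42,1.66,0.05],5.17]
    - [28,[-0.53,1.84,0.05],5.82]
    - [28,[-0.66,2.01,0.05],6.47]

```text
clock: 11.65
eef_pos: [0.4537, 0.0131, 0.0798]
tool_rot: [0.002, 1.0, -0.0, 0.001]
ft_force: [-0.7, -1.6, -0.5]
grip_width: 0.0282
```

```bash
python3 -c "
from h import *
arc(180,141,10)
c=snap('side','pics/side7.png')
cv2.imwrite('pics/s7c.png',cv2.resize(c['color'][130:290,230:450],None,fx=3.4,fy=3.4,interpolation=2)[:,:,::-1])
"
```

```text
now [0.4537 0.0131 0.0798] yaw 89.8 t 11.65 w 0.0282 f [-0.7 -1.6 -0.5]
(np.float64(0.45436588394397437), np.float64(0.02374641592510926), 0.08, np.float64(86.1)) -> [-0.01, 0.21, -0.0] roll 0.62
(np.float64(0.4554618412055119), np.float64(0.0344430604446201), 0.08, np.float64(82.19999999999999)) -> [-0.03, 0.43, -0.0] roll 1.27
(np.float64(0.457282795921761), np.float64(0.04504039266632895), 0.08, np.float64(78.30000000000001)) -> [-0.07, 0.64, -0.0] roll 1.92
(np.float64(0.45982031444597005), np.float64(0.05548933165721199), 0.08, np.float64(74.4)) -> [-0.12, 0.85, -0.0] roll 2.57
(np.float64(0.46306264440743583), np.float64(0.06574148375893585), 0.08, np.float64(70.5)) -> [-0.18, 1.05, -0.0] roll 3.22
(np.float64(0.46699476914193094), np.float64(0.07574936672029534), 0.08, np.float64(66.6)) -> [-0.26, 1.25, -0.0] roll 3.87
(np.float64(0.47159847724051807), np.float64(0.08546662960852179), 0.08, np.float64(62.69999999999999)) -> [-0.35, 1.45, -0.0] roll 4.52
(np.float64(0.47685244689463996), np.float64(0.09484826748095457), 0.08, np.float64(58.80000000000001)) -> [-0.46, 1.64, -0.0] roll 5.17
(np.float64(0.4827323446468462), np.float64(0.10385082982283798), 0.08, np.float64(54.900000000000006)) -> [-0.57, 1.82, -0.0] roll 5.82
(np.float64(0.4892109380897986), np.float64(0.1124326217858743), 0.08, np.float64(51.0)) -> [-0.7, 1.99, -0.0] roll 6.47
```

View pics/s7c.png

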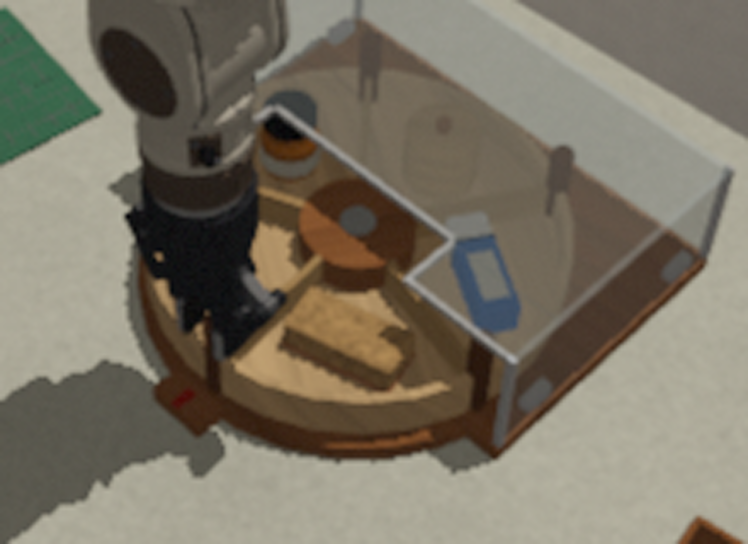

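The tub turned well and the case at (485,270) is coming round. Continue the stroke.

Call:
move_arm:
  motion:
    - [28,[-0.01,0.15,0],0.45]
    - [28,[-0.03,0.4,0],1.2]
    - [28,[-0.07,0.64,0],1.92]
    - [28,[-0.12,0.85,0],2.57]
    - [28,[-0.18,1.05,0],3.22]
    - [28,[-0.26,1.25,0],3.87]
    - [28,[-0.35,1.45,0],4.52]
    - [28,[-0.46,1.64,0],5.17]
    - [28,[-0.57,1.82,0],5.82]
    - [28,[-0.7,1.99,0],6.47]

```text
clock: 12.7
eef_pos: [0.4884, 0.1124, 0.0795]
tool_rot: [0.333, 0.943, -0.0, -0.0]
ft_force: [-1.1, -0.9, -0.2]
grip_width: 0.0282
```

Call:
move_arm:
  motion:
    - [28,[0,0,0],0]
    - [36,[0,0,0],0]
    - [40,[0,0,-0.3],0]
    - [40,[0,0,-0.8],0]
    - [40,[0,0,-1.2],0]
    - [40,[0,0,-1.6],0]
    - [40,[0,0,-1.8],0]
    - [40,[0.3,0,-1.8],0]
    - [40,[0.9,0,-1.8],-1]
    - [40,[1.5,0,-1.8],-2]

```text
clock: 13.7
eef_pos: [0.4279, 0.1596, 0.1679]
tool_rot: [0.23, 0.973, -0.001, -0.001]
ft_force: [0.9, 0.1, -0.2]
grip_width: 0.04
```

```bash
python3 -c "
from h import *
go((.478,-.079,.17,122.6),(.478,-.079,.08,122.6))
for n in('top','side'):
    c=snap(n,f'pics/{n}8.png')
    x,y=(245,95) if n=='top' else (255,95)
    cv2.imwrite(f'pics/{n}8c.png',cv2.resize(c['color'][y:y+165,x:x+195],None,fx=3.3,fy=3.3,interpolation=2)[:,:,::-1])
"
```

```text
now [0.4279 0.1596 0.1679] yaw 63.36 t 13.7 w 0.04 f [ 0.9  0.1 -0.2]
(0.478, -0.079, 0.17, 122.6) -> [-3.04, -3.82, -0.04] roll -9.87
(0.478, -0.079, 0.08, 122.6) -> [-3.04, -3.81, 1.76] roll -9.87
```

View pics/top8c.png

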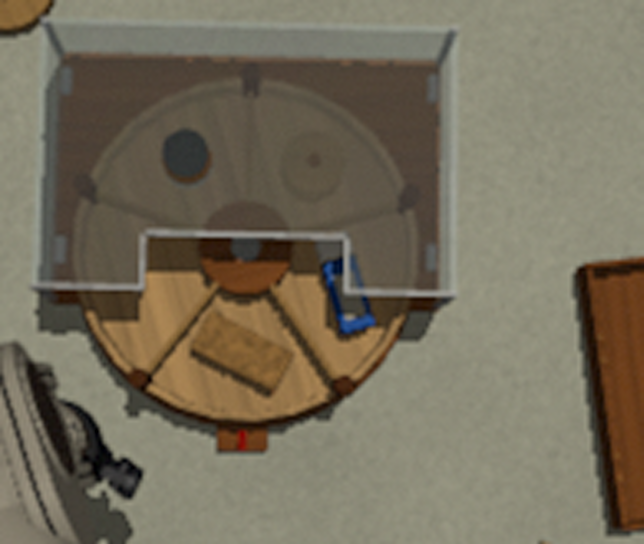

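View pics/side8c.png

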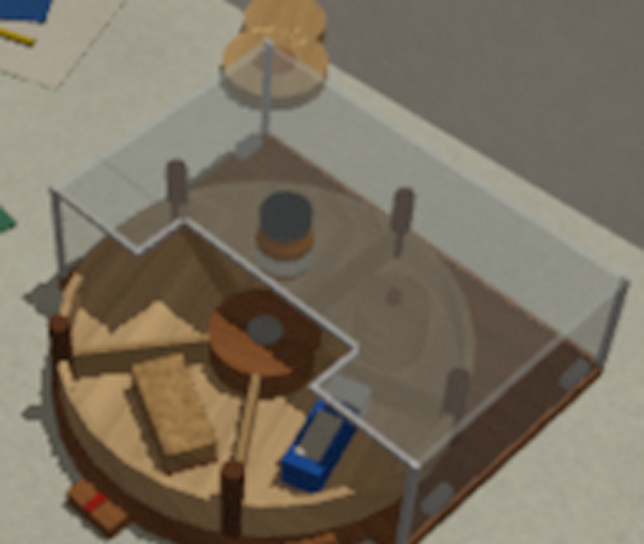

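```bash
python3 -c "
from h import *
c=load('pics/top8.npy')
P=lambda u,v,z: ray(c,245+u/3.3-.35,95+v/3.3-.35,z)[:2]
for p in[(345,384),(140,379),(407,198),(250,80),(84,188)]:
    d=P(*p,.105)-C; print(P(*p,.105).round(4),np.hypot(*d).round(4),np.degrees(np.arctan2(d[1],d[0]))%360)
# blue part far end
a,b=P(343,335,.067),P(374,322,.067); q=P(322,262,.067),P(350,256,.067)
ax=(a+b)/2-(q[0]+q[1])/2; ax/=np.linalg.norm(ax); print('end w',np.linalg.norm(a-b),'axis',np.degrees(np.arctan2(*ax[::-1])))
k=(a+b)/2-ax*.047; d=k-C; print('case ctr',k,np.hypot(*d),np.degrees(np.arctan2(d[1],d[0]))%360)
"
```

```text
[ 0.4802 -0.0741] 0.158 213.43421736205133
[0.4892 0.1123] 0.1579 141.03295458364616
[ 0.6504 -0.1365] 0.1544 284.41389238878037
[0.7652 0.0058] 0.1533 357.3146615671569
[0.6667 0.1613] 0.1581 69.74881389582781
end w 0.031868396413670036 axis -163.87461254884022
case ctr [ 0.57909374 -0.07802942] 0.09679450897918497 250.12556601880954
```

```bash
python3 -c "
from h import *
go((.4801,-.074,.17,123.4),(.4801,-.074,.08,123.4))"
```

```text
now [0.4257 0.1606 0.1678] yaw 63.45 t 13.8 w 0.04 f [ 0.5  0.4 -0.2]
(0.4801, -0.074, 0.17, 123.4) -> [-3.07, -3.71, -0.05] roll -9.99
(0.4801, -0.074, 0.08, 123.4) -> [-3.08, -3.71, 1.75] roll -9.99
```

Call:
move_arm:
  motion:
    - [40,[-0.2,-0.4,0],-1]
    - [40,[-0.6,-0.9,0],-2.2]
    - [40,[-1.0,-1.4,0],-3.5]
    - [40,[-1.4,-1.9,0],-4.8]
    - [40,[-1.8,-2.4,0],-6.1]
    - [40,[-2.2,-2.8,0],-7.4]
    - [40,[-2.6,-3.2,0],-8.7]
    - [40,[-3.07,-3.71,0],-10]
    - [40,[-3.07,-3.71,0.3],-10]
    - [40,[-3.07,-3.71,0.6],-10]

```text
clock: 14.8
eef_pos: [0.4831, -0.0766, 0.1381]
tool_rot: [-0.284, 0.959, 0.0, -0.0]
ft_force: [-0.4, 0.8, -0.5]
grip_width: 0.0399
```

```bash
python3 -c "
from h import *
go((.4801,-.074,.08,123.4))
c=snap('side','pics/side9.png')
cv2.imwrite('pics/s9c.png',cv2.resize(c['color'][130:290,230:450],None,fx=3.4,fy=3.4,interpolation=2)[:,:,::-1])
"
```

```text
now [ 0.4831 -0.0766  0.1381] yaw 122.98 t 14.8 w 0.0399 f [-0.4  0.8 -0.5]
(0.4801, -0.074, 0.08, 123.4) -> [0.02, 0.08, 1.16] roll -0.07
```

View pics/s9c.png

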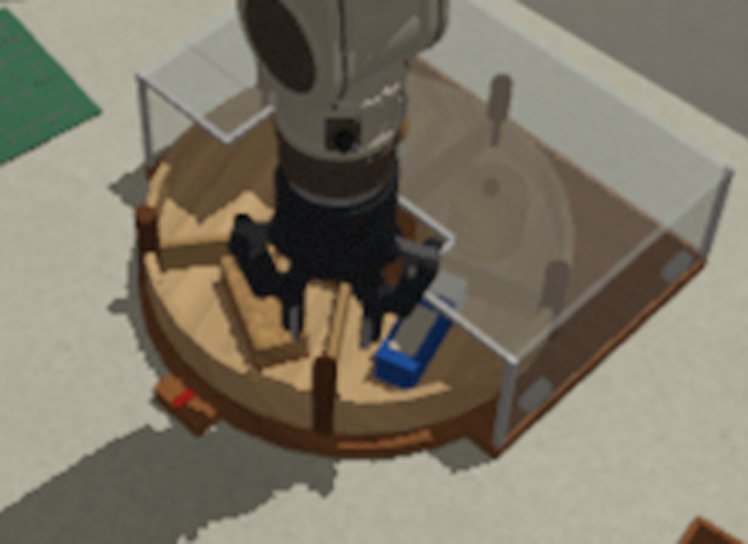

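Call:
move_arm:
  motion:
    - [36,[0.02,0.06,0.2],0]
    - [36,[0.02,0.06,0.4],0]
    - [36,[0.02,0.06,0.6],0]
    - [36,[0.02,0.06,0.8],0]
    - [36,[0.02,0.06,1.0],0]
    - [36,[0.02,0.06,1.16],0]
    - [36,[0.02,0.06,1.16],0]
    - [28,[0.02,0.06,1.16],0]
    - [28,[0.02,0.06,1.16],0]
    - [28,[0.02,0.06,1.16],0]

```text
clock: 15.85
eef_pos: [0.4813, -0.0735, 0.0818]
tool_rot: [-0.285, 0.958, -0.0, 0.001]
ft_force: [0.3, 0.2, -0.8]
grip_width: 0.0281
```

```bash
python3 -c "
from h import *
arc(213.4,176.8,10)
c=snap('side','pics/side10.png')
cv2.imwrite('pics/s10c.png',cv2.resize(c['color'][130:290,230:450],None,fx=3.4,fy=3.4,interpolation=2)[:,:,::-1])
" | sed 's/np.float64//g'
```

```text
now [ 0.4813 -0.0735  0.0818] yaw 123.15 t 15.85 w 0.0281 f [ 0.3  0.2 -0.8]
((0.47481090563345485), (-0.06537826476062844), 0.08, (119.74000000000001)) -> [0.02, 0.21, 0.04] roll 0.57
((0.4700873879716574), (-0.0564608562234379), 0.08, (116.08000000000001)) -> [0.0, 0.41, 0.04] roll 1.18
((0.4659427525359122), (-0.04726010673085658), 0.08, (112.42000000000002)) -> [-0.03, 0.61, 0.04] roll 1.79
((0.46239390589817875), (-0.03781354748093286), 0.08, (108.76000000000002)) -> [-0.07, 0.8, 0.04] roll 2.4
((0.45945532432108244), (-0.028159712365538492), 0.08, (105.10000000000002)) -> [-0.13, 1.0, 0.04] roll 3.01
((0.4571389947071294), (-0.018337980785007653), 0.08, (101.44)) -> [-0.2, 1.19, 0.04] roll 3.62
((0.45545436570238457), (-0.008388417013824328), 0.08, (97.78)) -> [-0.28, 1.37, 0.04] roll 4.23
((0.45440830915406705), (0.001648393227392424), 0.08, (94.12)) -> [-0.37, 1.55, 0.04] roll 4.84
((0.4540050920792843), (0.011731508326957315), 0.08, (90.46000000000001)) -> [-0.47, 1.73, 0.04] roll 5.45
((0.45424635925924695), (0.02181979778891984), 0.08, (86.80000000000001)) -> [-0.59, 1.89, 0.04] roll 6.06
```

View pics/s10c.png

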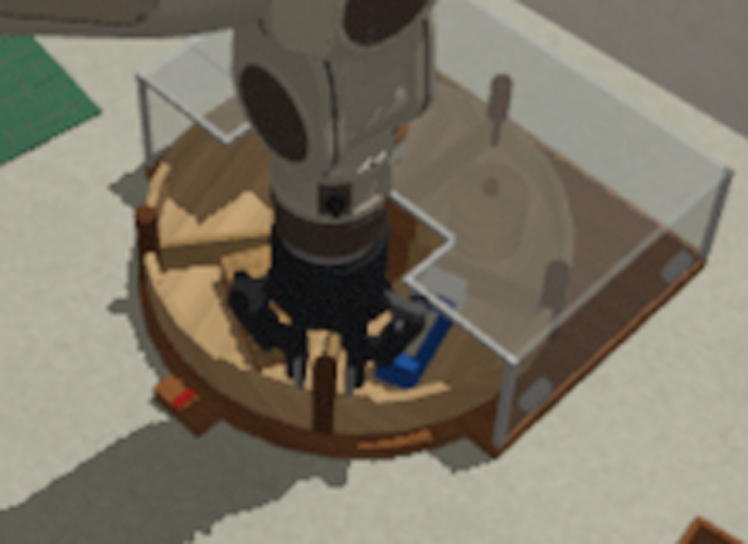

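Call:
move_arm:
  motion:
    - [28,[0.01,0.12,0.02],0.3]
    - [28,[0.0,0.35,0.04],1.0]
    - [28,[-0.03,0.6,0.04],1.75]
    - [28,[-0.07,0.8,0.04],2.4]
    - [28,[-0.13,1.0,0.04],3.0]
    - [28,[-0.2,1.19,0.04],3.62]
    - [28,[-0.28,1.37,0.04],4.23]
    - [28,[-0.37,1.55,0.04],4.84]
    - [28,[-0.47,1.73,0.04],5.45]
    - [28,[-0.59,1.89,0.04],6.06]

```text
clock: 16.9
eef_pos: [0.4539, 0.022, 0.0797]
tool_rot: [0.029, 1.0, -0.0, 0.0]
ft_force: [-1.0, -0.8, -0.8]
grip_width: 0.028
```

```bash
python3 -c "
from h import *
arc(176.8,140.5,10)
" | sed 's/np.float64//g'
```

```text
now [0.4539 0.022  0.0797] yaw 86.63 t 16.9 w 0.028 f [-1.  -0.8 -0.8]
((0.4551212666199699), (0.03178997107707762), 0.08, (83.17000000000002)) -> [-0.01, 0.2, -0.01] roll 0.58
((0.45662566101063884), (0.04168474827533054), 0.08, (79.54000000000002)) -> [-0.03, 0.4, -0.01] roll 1.18
((0.45875350594219994), (0.05146442588928958), 0.08, (75.91)) -> [-0.06, 0.59, -0.01] roll 1.79
((0.46149626328614274), (0.06108976226980064), 0.08, (72.28)) -> [-0.11, 0.79, -0.01] roll 2.39
((0.46484292753434575), (0.07052213507284132), 0.08, (68.65)) -> [-0.16, 0.98, -0.01] roll 3.0
((0.4687800699594574), (0.0797236962344121), 0.08, (65.02000000000001)) -> [-0.23, 1.17, -0.01] roll 3.6
((0.4732918924986156), (0.08865752383857399), 0.08, (61.390000000000015)) -> [-0.31, 1.35, -0.01] roll 4.21
((0.4783602911442941), (0.09728777026925182), 0.08, (57.75999999999999)) -> [-0.4, 1.53, -0.01] roll 4.81
((0.48396492858791507), (0.10557980605133237), 0.08, (54.129999999999995)) -> [-0.5, 1.7, -0.01] roll 5.42
((0.4900833158247402), (0.11350035880388669), 0.08, (50.5)) -> [-0.61, 1.87, -0.01] roll 6.02
```

Call:
move_arm:
  motion:
    - [28,[-0.01,0.15,0],0.45]
    - [28,[-0.03,0.36,0],1.1]
    - [28,[-0.06,0.58,0],1.75]
    - [28,[-0.11,0.79,0],2.39]
    - [28,[-0.16,0.98,0],3.0]
    - [28,[-0.23,1.17,0],3.6]
    - [28,[-0.31,1.35,0],4.21]
    - [28,[-0.4,1.53,0],4.81]
    - [28,[-0.5,1.7,0],5.42]
    - [28,[-0.61,1.87,0],6.02]

```text
clock: 17.9
eef_pos: [0.4895, 0.1136, 0.0795]
tool_rot: [0.338, 0.941, -0.0, 0.0]
ft_force: [-0.3, -1.0, 0.1]
grip_width: 0.028
```

Call:
move_arm:
  motion:
    - [28,[0,0,0],0]
    - [36,[0,0,0],0]
    - [40,[0,0,0],0]
    - [40,[0,0,-0.3],0]
    - [40,[0,0,-0.8],0]
    - [40,[0,0,-1.2],0]
    - [40,[0,0,-1.6],0]
    - [40,[0,0,-1.8],0]
    - [40,[0.6,0,-1.8],0]
    - [40,[1.3,0,-1.8],0]

```text
clock: 18.9
eef_pos: [0.4394, 0.1544, 0.1693]
tool_rot: [0.338, 0.941, 0.0, 0.0]
ft_force: [0.6, 0.2, -0.5]
grip_width: 0.0402
```

```bash
python3 -c "
from h import *
go()
for n in('top','side'):
    c=snap(n,f'pics/{n}11.png')
    x,y=(245,95) if n=='top' else (255,95)
    cv2.imwrite(f'pics/{n}11c.png',cv2.resize(c['color'][y:y+165,x:x+195],None,fx=3.3,fy=3.3,interpolation=2)[:,:,::-1])
c=load('pics/top11.npy'); x,y=280,165
cv2.imwrite('pics/t11z.png',cv2.resize(c['color'][y:y+65,x:x+75],None,fx=8,fy=8,interpolation=2)[:,:,::-1])
"
```

```text
now [0.4394 0.1544 0.1693] yaw 50.53 t 18.9 w 0.0402 f [ 0.6  0.2 -0.5]
```

View pics/t11z.png

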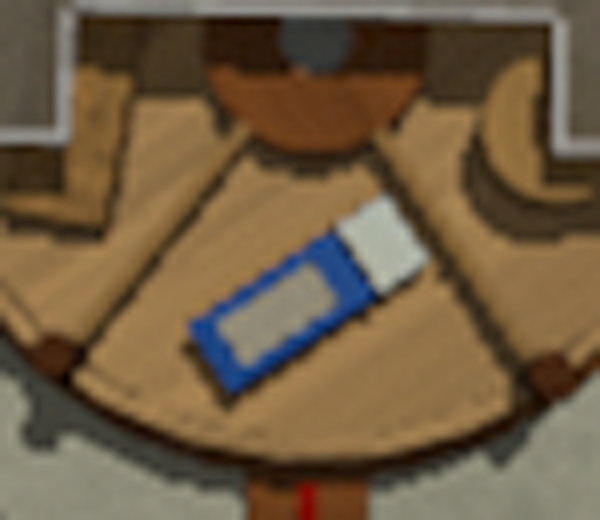

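View pics/side11c.png

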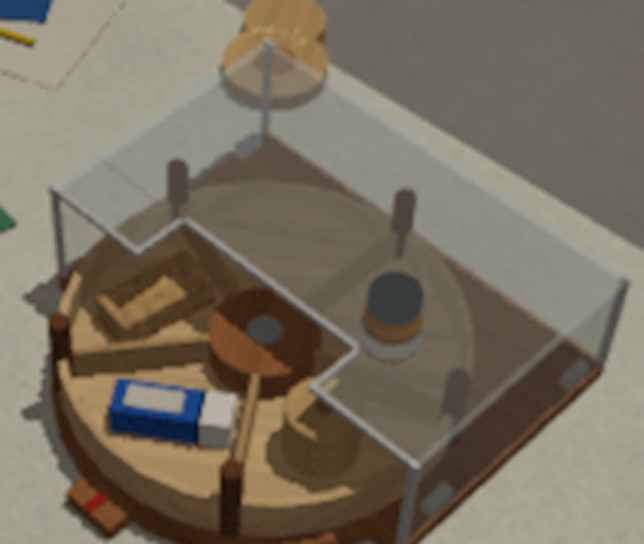

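The case lies in the front bay with top-face corners at zoom (190,325), (230,395), (430,255) and (385,195). The red mark is straight ahead at (307,500).

```bash
python3 -c "
from h import *
c=load('pics/top11.npy')
k=np.array([ray(c,280+u/8-.44,165+v/8-.44,.067)[:2] for u,v in[(190,325),(230,395),(430,255),(385,195)]])
print(np.linalg.norm(np.roll(k,-1,0)-k,axis=1)); m=k.mean(0)
ax=(k[2]+k[3]-k[0]-k[1])/2; a=np.degrees(np.arctan2(ax[1],ax[0])); print('ctr',m,'axis',a)
Rs=np.array([[np.cos(np.radians(-2.8)),-np.sin(np.radians(-2.8))],[np.sin(np.radians(-2.8)),np.cos(np.radians(-2.8))]])
print('in stand',Rs.T@(m-C))
j=(a+90)%180
print('jaw',j)
for s in(1,-1):
  for d in(.0225,.04,.057):
    p=m+s*d*np.array([np.cos(np.radians(j)),np.sin(np.radians(j))])-C; print(s,d,np.hypot(*p).round(3),np.degrees(np.arctan2(p[1],p[0]))%360-177)
go((*m,.16,j),(*m,.05,j))
"
```

```text
[0.031338   0.09483014 0.02928217 0.09120958]
ctr [0.51499444 0.018806  ] axis -56.931006058146544
in stand [-0.09717337  0.00106037]
jaw 33.068993941853456
1 0.0225 0.08 -10.028315538129476
1 0.04 0.069 -20.52115670565709
1 0.057 0.062 -33.854180606759684
-1 0.0225 0.116 6.196779052525983
-1 0.04 0.132 9.997125063276883
-1 0.057 0.147 12.911194263221972
now [0.436  0.1556 0.1688] yaw 50.87 t 19.0 w 0.0399 f [ 0.4 -0.7 -0.2]
(np.float64(0.5149944426108692), np.float64(0.01880599723876839), 0.16, np.float64(33.068993941853456)) -> [-2.95, -1.13, 0.17] roll 2.97
(np.float64(0.5149944426108692), np.float64(0.01880599723876839), 0.05, np.float64(33.068993941853456)) -> [-2.96, -1.12, 2.37] roll 2.97
```

The case centre in the stand frame is (-97, 1) mm, so step 2 is met at rest. Move over the case.

Call:
move_arm:
  motion:
    - [50,[-0.4,-0.15,0],0.4]
    - [50,[-1.0,-0.4,0],1.0]
    - [50,[-1.6,-0.6,0],1.8]
    - [50,[-2.2,-0.8,0],2.4]
    - [50,[-2.7,-1.0,0],2.97]
    - [50,[-2.95,-1.13,0.2],2.97]
    - [50,[-2.95,-1.13,0.6],2.97]
    - [50,[-2.95,-1.13,1.0],2.97]
    - [50,[-2.95,-1.13,1.0],2.97]
    - [50,[-2.95,-1.13,1.0],2.97]

```text
clock: 20.0
eef_pos: [0.5167, 0.0176, 0.1186]
tool_rot: [0.478, 0.878, -0.001, -0.001]
ft_force: [0.3, 0.1, -0.0]
grip_width: 0.0498
```

```bash
python3 -c "
from h import *
go((.515,.0188,.044,33))
c=snap('side','pics/side12.png')
cv2.imwrite('pics/s12c.png',cv2.resize(c['color'][130:290,230:450],None,fx=3.4,fy=3.4,interpolation=2)[:,:,::-1])
"
```

```text
now [0.5167 0.0176 0.1186] yaw 32.91 t 20.0 w 0.0498 f [ 0.3  0.1 -0. ]
(0.515, 0.0188, 0.044, 33) -> [0.04, -0.01, 1.49] roll -0.01
```

View pics/s12c.png

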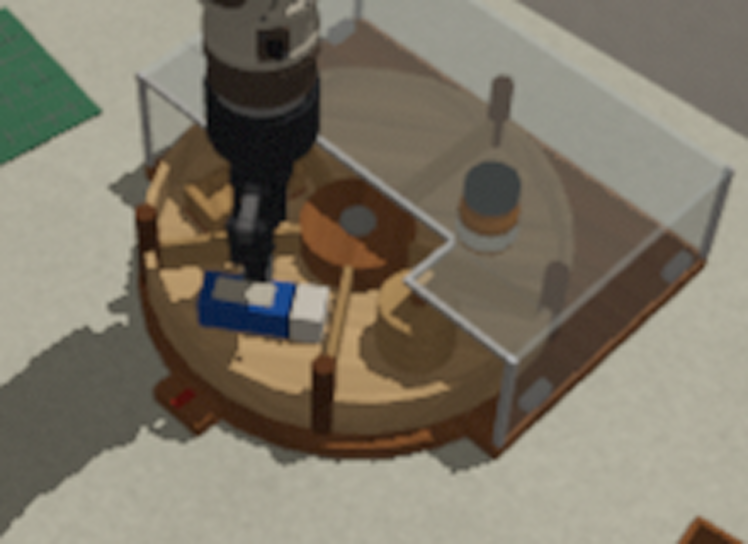

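Call:
move_arm:
  motion:
    - [50,[0.04,0,0.3],0]
    - [50,[0.04,0,0.6],0]
    - [50,[0.04,0,0.9],0]
    - [50,[0.04,0,1.2],0]
    - [50,[0.04,0,1.4],0]
    - [50,[0.04,0,1.48],0]
    - [50,[0.04,0,1.48],0]
    - [50,[0.04,0,1.48],0]
    - [50,[0.04,0,1.48],0]
    - [50,[0.04,0,1.48],0]

```text
clock: 21.05
eef_pos: [0.517, 0.0192, 0.0459]
tool_rot: [0.478, 0.878, 0.0, 0.001]
ft_force: [-0.1, 0.2, -0.3]
grip_width: 0.0499
```

```bash
python3 -c "
from h import *
go((.515,.0188,.044,33))
c=snap('side','pics/side13.png')
cv2.imwrite('pics/s13c.png',cv2.resize(c['color'][130:290,230:450],None,fx=3.4,fy=3.4,interpolation=2)[:,:,::-1])
"
```

```text
now [0.517  0.0192 0.0459] yaw 32.86 t 21.05 w 0.0499 f [-0.1  0.2 -0.3]
(0.515, 0.0188, 0.044, 33) -> [0.01, -0.04, 0.04] roll -0.02
```

View pics/s13c.png

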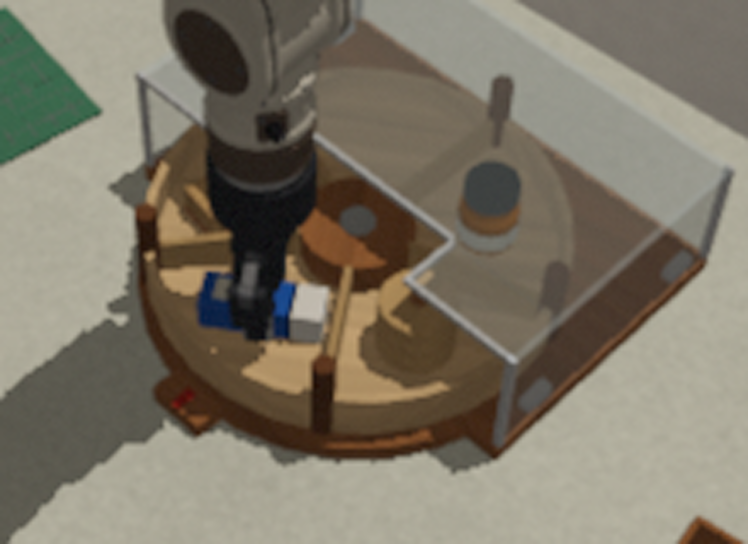

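The fingers are either side of the case with no contact force. Close and check, then lift.

Call:
move_arm:
  motion:
    - [50,[0,-0.03,0.05],0]
    - [40,[0,-0.03,0.05],0]
    - [25,[0,-0.03,0.05],0]
    - [25,[0,-0.03,0.05],0]
    - [25,[0,-0.03,0.05],0]
    - [25,[0,-0.03,0.05],0]
    - [25,[0,-0.03,0.05],0]
    - [25,[0,-0.03,-0.1],0]
    - [25,[0,-0.03,-0.3],0]
    - [25,[0,-0.03,-0.5],0]

```text
clock: 22.1
eef_pos: [0.5152, 0.0184, 0.0711]
tool_rot: [0.478, 0.878, -0.0, -0.0]
ft_force: [0.3, -0.8, -1.3]
grip_width: 0.0312
```

Call:
move_arm:
  motion:
    - [25,[0,0,-0.4],0]
    - [25,[0,0,-0.8],0]
    - [25,[0,0,-1.2],0]
    - [25,[0,0,-1.6],0]
    - [25,[0,0,-1.8],0]
    - [25,[0,0,-1.8],0]
    - [25,[0,0,-1.8],0]
    - [25,[0,0,-1.8],0]
    - [25,[0,0,-1.8],0]
    - [25,[0,0,-1.8],0]

```text
clock: 23.1
eef_pos: [0.5147, 0.0184, 0.1594]
tool_rot: [0.478, 0.878, -0.0, -0.001]
ft_force: [0.3, -0.4, -1.5]
grip_width: 0.0308
```

```bash
python3 -c "
from h import *
go((.49,.388,.14),(.49,.388,.012))
c=snap('side','pics/side14.png')
cv2.imwrite('pics/s14c.png',cv2.resize(c['color'][90:290,150:450],None,fx=2.6,fy=2.6,interpolation=2)[:,:,::-1])
"
```

```text
now [0.5147 0.0184 0.1594] yaw 32.85 t 23.1 w 0.0308 f [ 0.3 -0.4 -1.5]
(0.49, 0.388, 0.14) -> [6.48, 3.6, 0.39] roll 0
(0.49, 0.388, 0.012) -> [6.48, 3.6, 2.95] roll 0
```

View pics/s14c.png

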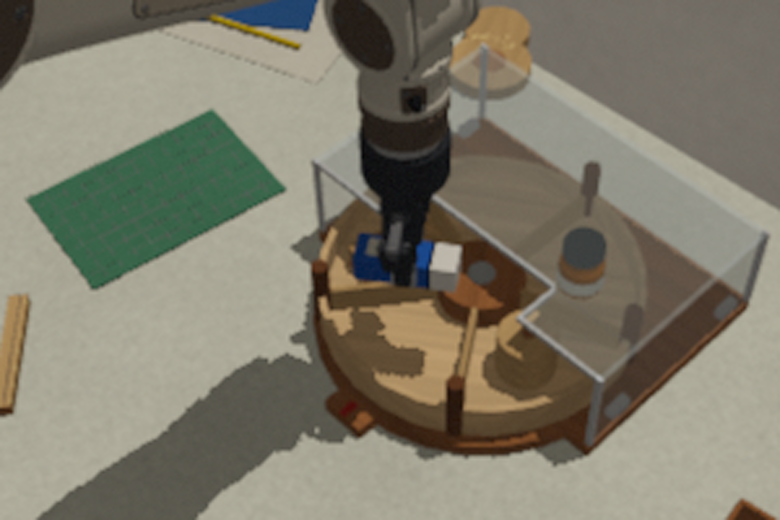

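The case is held, level and clear. Carry it to the mat.

Call:
move_arm:
  motion:
    - [25,[0.3,0.17,0],0]
    - [25,[0.8,0.45,0],0]
    - [25,[1.4,0.78,0],0]
    - [25,[2.0,1.1,0],0]
    - [25,[2.6,1.44,0],0]
    - [25,[3.2,1.78,0],0]
    - [25,[3.8,2.1,0],0]
    - [25,[4.4,2.45,0],0]
    - [25,[5.0,2.78,0],0]
    - [25,[5.5,3.05,0],0]

```text
clock: 24.15
eef_pos: [0.4937, 0.334, 0.1599]
tool_rot: [0.478, 0.878, -0.0, -0.0]
ft_force: [-0.2, -0.5, -2.3]
grip_width: 0.0307
```

Call:
move_arm:
  motion:
    - [25,[0.4,0.2,0],0]
    - [25,[0.7,0.4,0],0]
    - [25,[0.95,0.53,0.3],0]
    - [25,[0.95,0.53,0.7],0]
    - [25,[0.95,0.53,1.1],0]
    - [25,[0.95,0.53,1.5],0]
    - [25,[0.95,0.53,1.8],0]
    - [25,[0.95,0.53,2.1],0]
    - [25,[0.95,0.53,2.1],0]
    - [25,[0.95,0.53,2.1],0]

```text
clock: 25.15
eef_pos: [0.49, 0.3858, 0.0543]
tool_rot: [0.478, 0.878, -0.001, -0.0]
ft_force: [-0.5, 0.1, -1.0]
grip_width: 0.0307
```

```bash
python3 -c "
from h import *
go((.49,.388,.013))
c=snap('side','pics/side15.png')
cv2.imwrite('pics/s15c.png',cv2.resize(c['color'][90:290,100:400],None,fx=2.6,fy=2.6,interpolation=2)[:,:,::-1])
"
```

```text
now [0.49   0.3858 0.0543] yaw 32.84 t 25.15 w 0.0307 f [-0.5  0.1 -1. ]
(0.49, 0.388, 0.013) -> [0.04, 0.02, 0.83] roll 0
```

View pics/s15c.png

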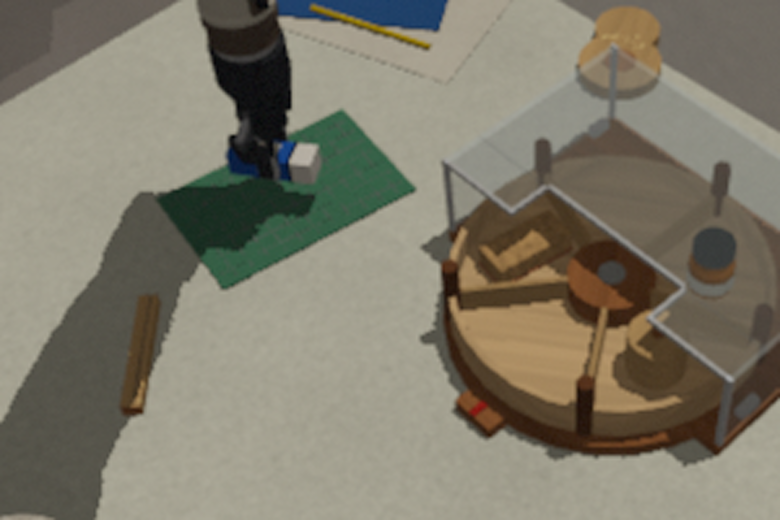

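Call:
move_arm:
  motion:
    - [25,[0,0,0.25],0]
    - [25,[0,0,0.5],0]
    - [25,[0,0,0.7],0]
    - [25,[0,0,0.8],0]
    - [25,[0,0,0.84],0]
    - [25,[0,0,0.84],0]
    - [25,[0,0,0.84],0]
    - [35,[0,0,0.84],0]
    - [50,[0,0,0.84],0]
    - [50,[0,0,0.84],0]

```text
clock: 26.2
eef_pos: [0.491, 0.3867, 0.0139]
tool_rot: [0.478, 0.878, 0.001, 0.0]
ft_force: [0.5, -0.2, 0.3]
grip_width: 0.0499
```

Call:
move_arm:
  motion:
    - [50,[0,0,0],0]
    - [50,[0,0,-0.3],0]
    - [50,[0,0,-0.8],0]
    - [50,[0,0,-1.4],0]
    - [50,[0,0,-2.0],0]
    - [50,[0,0,-2.6],0]
    - [50,[0.6,0,-3.0],0]
    - [50,[1.3,0,-3.0],0]
    - [50,[2.0,0,-3.0],0]
    - [50,[2.6,0,-3.0],0]

```text
clock: 27.2
eef_pos: [0.4192, 0.497, 0.1639]
tool_rot: [0.478, 0.878, 0.001, 0.0]
ft_force: [0.3, -0.3, 0.2]
grip_width: 0.0504
```

```bash
python3 -c "
from h import *
go()
for n in('top','side'): snap(n,f'pics/{n}16.png')
"
```

```text
now [0.4192 0.497  0.1639] yaw 32.87 t 27.2 w 0.0504 f [ 0.3 -0.3  0.2]
```

View pics/side16.png

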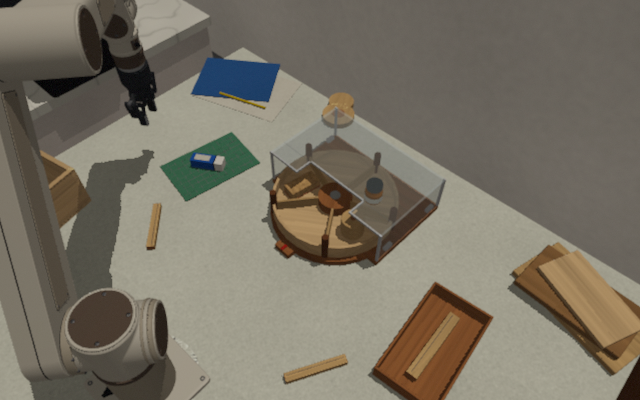

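View pics/top16.png

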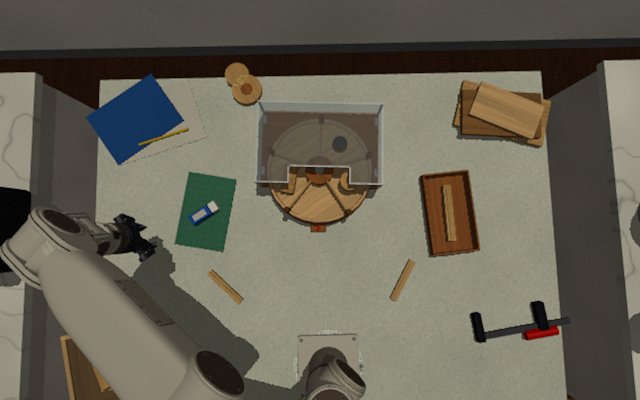

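Everything is in place: case on the mat at top (205,212), batten in the tray at (448,213), and the jar, block and wheels upright in their bays. One numeric check, then hand in.

```bash
python3 -c "
from h import *
c=load('pics/top16.npy')
for n,u,v,z in(('case',205,212,.034),('batten',448.5,212.5,.026)): print(n,ray(c,u,v,z).round(3))
print(job_done())"
```

```text
case [0.491 0.38  0.034]
batten [ 0.471 -0.399  0.026]
the job is handed in; nothing more can be done
None
```

The job is handed in at about 27 s of the 72 s allowed; no verdict was reported.

- **Batten:** I picked the 180 mm batten, lifted it off the carousel and laid it flat in the offcuts tray. It lies near the tray's centre, at about (0.471, -0.399).
- **Carousel:** I turned the tub about 150° clockwise in two strokes, with the open jaws straddling a post each time, and let it stop. The case then stood about 1 mm sideways from the line to the red mark.
- **Case:** I lifted it out and released it flat on the green mat. It lies within about 10 mm of the mat's centre, at about (0.491, 0.380).

**Last checks:** In the final pictures the sanding block, jar and wheels look upright in their bays, and the gripper is clear of everything. No check failed. The only disagreement was in the first pictures, where the post circle measured 157 mm in radius instead of 160 mm and the hood 374 mm wide instead of 384 mm. I allowed for the post difference with clearance at the fingers.

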